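Cap a media vessel with a camlock coupling

TASK

Set the cap coupling on the grooved adaptor on top of the steel vessel and push it down firmly until it is fully home, without ramming the gasket; only then swing its two cam arms all the way down, one after another, so that the cap is locked on. Press the arms firmly onto their stops but do not bend them, and leave the other things on the bench alone.

Things in the scene. Friction and masses are not known exactly. Their poses are not given: they have to be found in the camera images.
- coupling: Aluminium camlock cap, mouth down on the bench, arms spread: 46 mm across (rim 52), 54 mm high, 0.35 kg. Origin: centre of its mouth; z up through the closed top. Bore 37 mm (41 in the first 5 mm). Grasp across the two flats, 46 mm apart along its own x. Arm a is hinged at its +y side, arm b at -y: pins 25.5 mm from the axis, 32.1 mm above the mouth; open arms reach 94 mm out, pull rings included.
- seat (a point): Point on the coupling: the centre of its ceiling, 42 mm above the mouth and 12 mm under the top. With the coupling fully home it lies about 3.5 mm above nose_top (up to 5 mm is good).
- vessel: Heavy stainless vessel that does not move, 158 mm across, 78 mm high to the top of its lid, with two low handles; the grooved adaptor stands up from the middle of the lid. Origin under its centre on the bench, z up.
- nose_top (a point): Centre of the adaptor's metal nose, 160 mm above the bench. Nose 35 mm across, top edge bevelled (4.5 mm high, 3 mm wide). Below its 9.5 mm lip: a groove, 22 mm across and 9 mm high, for the cams; then a 34 mm collar, 24 to 37 mm below nose_top; a 30 mm neck down to the lid.
- gasket: Black soft gasket ring, 28 mm across, 11.5 mm proud of the nose when new (may start up to 1 mm lower). Under the coupling's ceiling it yields from 6 N, takes 16 N at its stop 3.5 mm proud, and springs back at most 1 mm; the coupling's weight does not move it. Over 50 N ruins it. With the ceiling over 6 mm above the nose cams wedge on the lip and the arms jam. Origin: middle of its underside.
- lever_a (a joint): Swing of cam arm a: 0 = raised 0.35 rad above level (open), 0.35 = level, grows as it swings down, stop at 1.87 = hanging beside the coupling. Stiff hinge (0.2 N m), stays where it is left; near the end its cam draws the coupling down. Takes 5 N at press_a at first, 10 to 20 N near the end; keep pressing until it meets its stop.
- lever_b (a joint): Swing of cam arm b, on the other side; as for lever_a.
- cam_arm_a: Brass cam arm a, 12 mm wide, 5 mm thick, 55 mm long, with a wire pull ring of 17 mm at its end. Origin on its hinge pin; its own x lies along the pin. Seen with the arm level: the bar lies 6 mm above the pin's height from 16 to 44 mm out, then turns up a little. A push of more than 35 N bends it.
- cam_arm_b: Brass cam arm b, the same on the other side.
- press_a (a point): Point to push on arm a: on its outer (upper) face, 40 mm along the arm from the pin and 8.4 mm off the line through the pin. Moves with the arm.
- press_b (a point): The same point on arm b.
- reagent_bottle: Bystander, stands upright on the bench: clear bottle with a red cap, 58 mm across and 135 mm high; origin under its centre.
- timer: Bystander, stands upright on the bench: white digital timer, 35 x 66 x 63 mm; origin under its centre.
- sample_jar: Bystander, stands upright on the bench: clear sample jar with a snap cap, 50 mm across and 57 mm high; origin under its centre.
- dropper: Bystander, stands upright on the bench: white dropper bottle with a blue cap, 33 mm across and 83 mm high; origin under its centre.
There are look-alikes about, which are no part of the job. Of the things shaped like the vessel, the stainless one is meant.

How it is judged:
By the outcome, as a careful person would: the job done as asked, in the order asked, and still so for the second after the job is handed in, with the robot touching nothing.
It also fails if it takes over 72 s, if anything falls off the work surface, if the arm or the gripper's body presses on something with over 40 N, if the wrist force passes 120 N, or if a joint passes its speed limit or range.

ROBOT

A 6-joint arm with a two-finger parallel gripper is mounted at the origin on a cart in front of the work surface, level with it; the furniture and walls round the work are solid. World frame = base frame: x ahead of the robot, y to its left, z up, the work surface at z = 0. Lengths are in mm, angles in rad, forces in N, time in s.
With the tool pointing down it reaches from about 275 to 750 mm from the base axis. Payload 10.2 kg.
Tool frame: the origin (TCP) lies between the finger pads; the fingertips stand 17 mm ahead of it and the grasp point (between the pads) lies 2 mm behind it; z points along the fingers, y is the line along which they close (so a half turn about z gives the same grasp; the last joint's range is limited). The gripper opens to 85 mm and grips with 20 to 120 N. Pads are 22 mm wide; open, the fingers measure 114 mm over their backs; the gripper's body (76 mm by 85 mm) begins 54 mm behind the grasp point. The pads swing forward as they close: fully open they stand 13 mm farther back than shut.
Start: joints at [-1.451, 0.313, 1.498, -0, 1.331, -0.223], TCP at [176.453, -494.465, 248.294] pointing down, gripper open.
Joint ranges: [-2.94, 2.94], [-0.97, 2.17], [0.19, 2.56], [-1.23, 4.37], [0.02, 3.11], [-2.88, 2.88]. Speed limits (rad/s): [2.39, 2.39, 3.01, 3.14, 3.14, 3.14].

INTERFACE

Orientations are given as a unit quaternion [w, x, y, z].
In Python, from rig import * gives the robot as it stands.
- The arm moves only by the tool step_arm, never from a script. Its argument "commands" is text: rows parted by semicolons, each of 7 numbers parted by spaces: the opening, from 0 (shut) to 1 (fully open), then the shift along the tool's x, y, z in cm, then the turn, a rotation vector about the tool's x, y, z in rad. In form: hand x y z rx ry rz; .... A call has 1 to 20 rows; each row is the pose to reach, as a shift and turn from the pose commanded when the call began, along the tool's axes at that moment; what a row does not reach only later rows make up. A row lasts 1/12 s, in which the tool goes at most 41.7 mm and 7.16 degrees, less where a joint would pass 70% of its speed; a pose out of reach is approached as far as the arm can. A call with a gripper value outside its range is refused whole. The fingers move at their own pace and stop on an object; "newtons" is the grip in N (left out, the last holds). Time passes only in rows, so rows that repeat a pose let the fingers close. It gives the time, the measured TCP pose, the force, the opening and the grip force at its end, in the units of the state.
- sense(): the state, without advancing time (a new reading comes with each control period).
- capture(name): name is "side" or "top"; returns the picture (384x512x3 uint8, red, green, blue); there is no depth.
- camera_model(name): a dict with "mtx" (3x3 intrinsics, pixels), "k1" (the pictures are not rectified: a ray, as slopes to the right and down, at radius r is drawn at 1 + k1 r^2 times it, then the intrinsics apply), "eye" and "rotation" of the camera in the world. Camera axes: x right, y down, z forward; pixel columns grow to the right and rows downward; lengths in mm; the calibration is good to about 2 mm. A picture is of the moment at which its call begins. camera_model takes no time and is no camera call.
- finish_job(): hands the job in; it is judged then, once.
Trained networks look in the newest picture that a camera, given by its name, has taken for a name from the list of things; names that differ only in an ending like _2 or _b are one class to them, and where a whole thing is asked for, a point or a joint stands for the part that bears it (a point fixed in the world has none). Each returns a list of dicts, best first, with "score" (0 to 1); they miss things now and then, are a little off and sometimes report something else, mostly with a low value. They report only what shows in the picture. A call takes as long as a camera call. They do not tell look-alikes from the thing itself.
- search_frame(camera, label): "rect" ([centre column, centre row, width, height] in pixels, round what is visible of it).
- trace(camera, label): "mask" (384x512 bool, what is visible of it) and "rect" ([centre column, centre row, width, height] in pixels, round what is visible of it).
- spot_point(camera, label): "xy" ([column, row] in pixels: a listed point, or the origin of a listed thing).
The state is a dict: "time_s": time; "joints": joint angles; "dq": joint speeds; "tau": joint torques, N m; "eef_pos": TCP position; "ee_rot": TCP orientation; "force": force on the tool from outside, world axes, zero at the start; "wrist_torque": the same for the moment, N m; "grip_width": opening from 0.0 (shut) to 1.0 (fully open); "grip_force": force on a finger pad.
Only numpy, scipy, OpenCV 4.12 (cv2) and the standard library are available. Lean on these libraries where they do the work, as an engineer would, in place of code of your own. Each camera call takes 0.05 s, during which the arm holds its last target. There are 200 camera calls.

## Working session

There is one attempt and no reset: what is moved stays moved. The work goes in short steps, Python scripts to look and compute and a tool call to move; the robot and the scene stay as the last step left them, time stands still between calls to the robot, and variables do not carry over. Pictures are saved under pics/ and viewed, at most 10 in all, crops included, and the job is handed in when it is done.

Besides the shell and the picture viewer there is one more tool, called after "Emit:" as a command line: name --argument value ..., lists and objects as JSON in quotes. step_arm: Moves the arm, as the interface text tells. Its arguments: {"type":"object","properties":{"commands":{"type":"string"},"newtons":{"type":"number"}},"required":["commands"]}

```bash
mkdir -p pics; ls
cat > h.py <<'E'
from rig import *
import numpy as np, cv2
def shot(n,f=None):
    im=capture(n)
    if f: cv2.imwrite('pics/'+f,im[:,:,::-1])
    return im
def ray(n,px):
    m=camera_model(n);K=np.array(m['mtx']);R=np.array(m['rotation']);e=np.array(m['eye'])
    d=np.linalg.inv(K)@np.array([px[0],px[1],1.]);s=d[:2].copy();u=s.copy()
    for _ in range(20): u=s/(1+m['k1']*(u@u))
    v=R@np.array([u[0],u[1],1.]);return e,v/np.linalg.norm(v)
def atz(n,px,z):
    e,v=ray(n,px);return e+v*(z-e[2])/v[2]
def proj(n,p):
    m=camera_model(n);K=np.array(m['mtx']);R=np.array(m['rotation']);c=R.T@(np.array(p,float)-np.array(m['eye']))
    u=c[:2]/c[2];u=u*(1+m['k1']*(u@u));return (K@np.array([u[0],u[1],1.]))[:2]
def tri(p1,p2):
    a,u=ray('top',p1);b,v=ray('side',p2)
    s=np.linalg.lstsq(np.array([u,-v]).T,b-a,rcond=None)[0]
    P,Q=a+u*s[0],b+v*s[1];return (P+Q)/2,np.linalg.norm(P-Q)
E
python3 - <<'E'
from h import *
np.set_printoptions(precision=2,suppress=True)
a=shot('top','t0.png');b=shot('side','s0.png')
for n in('top','side'):
    m=camera_model(n);print(n,m['eye'],np.array(m['rotation']),m['mtx'],m['k1'])
    for l in('coupling','vessel','nose_top','seat','press_a','cam_arm_a','gasket'):
        print(l,[(np.round(d['xy'],1),round(d['score'],2)) for d in spot_point(n,l)])
print(sense())
cv2.imwrite('pics/both.png',cv2.resize(np.vstack([a,b])[:,:,::-1],None,fx=.78,fy=.78))
E
```

```text
pics
top [ 461.92   56.34 1584.94] [-0.04  0.71 -0.71  0.04] [[472.27   0.   252.23]
 [  0.   472.27 185.19]
 [  0.     0.     1.  ]] -0.06270347986445925
coupling [(array([326.2, 216.4]), 0.6), (array([386.3, 227.1]), 0.27)]
vessel [(array([122.3, 227.6]), 0.84), (array([237.5, 204.2]), 0.71), (array([211.6, 143.8]), 0.68)]
nose_top [(array([232.4, 202.8]), 0.96), (array([105.2, 226.3]), 0.67), (array([208.9, 130.6]), 0.61)]
seat [(array([328.9, 213.2]), 0.81), (array([344.4, 225.6]), 0.71)]
press_a [(array([314.1, 198. ]), 0.55), (array([344.7, 229.3]), 0.41)]
cam_arm_a [(array([334.5, 221. ]), 0.59), (array([325. , 209.7]), 0.48)]
gasket [(array([104. , 229.4]), 0.63), (array([206. , 133.7]), 0.47), (array([234.9, 201.8]), 0.46)]
side [  419.52 -1176.08   894.24] [-0.49  0.87 -0.05  0.04] [[432.56   0.   262.9 ]
 [  0.   432.56 193.61]
 [  0.     0.     1.  ]] -0.06376929270390899
coupling [(array([249.9, 268.9]), 0.62)]
vessel [(array([249.8, 212.1]), 0.93), (array([227.7, 164. ]), 0.8), (array([305.1, 197.5]), 0.73)]
nose_top [(array([253.7, 175.5]), 0.73), (array([306.9, 157.9]), 0.72)]
seat [(array([250. , 256.6]), 0.94)]
press_a [(array([263.5, 251.4]), 0.39), (array([236.3, 270.6]), 0.38), (array([257.9, 252.4]), 0.23)]
cam_arm_a [(array([247.2, 264.9]), 0.5), (array([258.8, 254.7]), 0.44)]
gasket [(array([219.7, 129.1]), 0.51), (array([250. , 177.2]), 0.48), (array([307.9, 158.1]), 0.37)]
{'time_s': 0.8, 'joints': array([-1.45,  0.31,  1.5 , -0.  ,  1.33, -0.22]), 'dq': array([ 0., -0., -0., -0.,  0., -0.]), 'tau': array([ -0.  , -41.22, -25.99,  -0.  ,   0.  ,   0.  ]), 'eef_pos': array([ 176.44, -494.48,  248.29]), 'ee_rot': array([ 0.  ,  0.99,  0.17, -0.  ]), 'force': array([-0.22, -0.45, -0.19]), 'wrist_torque': array([ 0.01, -0.01,  0.01]), 'grip_force': 0.0, 'grip_width': 0.9959451625056317}
```

View pics/both.png

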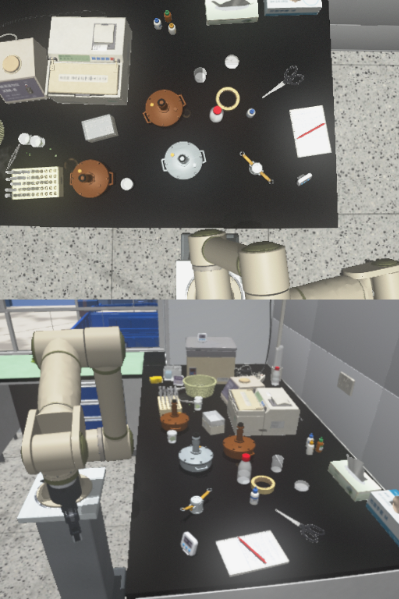

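The stainless vessel is at top (237,204) and side (250,212). The copper look-alikes are at top (117,228) and (210,138). The coupling is at top (329,215) and side (250,258), with brass arms spread to about (311,197) and (347,232) in the top view. The timer is at top (391,229).

Run:
```python
from h import *
np.set_printoptions(precision=1,suppress=True)
a=cv2.imread('pics/t0.png');b=cv2.imread('pics/s0.png')
c=cv2.resize(a[170:260,180:400],None,fx=3.6,fy=3.6,interpolation=cv2.INTER_CUBIC)
d=cv2.resize(b[150:290,200:330],None,fx=2,fy=2,interpolation=cv2.INTER_CUBIC)
o=np.zeros((c.shape[0]+d.shape[0],c.shape[1],3),np.uint8)[:600]
o[:c.shape[0]]=c; d=d[:600-c.shape[0]] if c.shape[0]+d.shape[0]>600 else d;o[c.shape[0]:c.shape[0]+d.shape[0],:d.shape[1]]=d
e=cv2.resize(b[235:290,215:290],None,fx=4.5,fy=4.5,interpolation=cv2.INTER_CUBIC);o[c.shape[0]:c.shape[0]+e.shape[0],300:300+e.shape[1]]=e
cv2.imwrite('pics/crop.png',o)
print('seat tri',tri([328.9,213.2],[250,256.6]),'seat42',atz('top',[328.9,213.2],42),atz('side',[250,256.6],42))
print('nose tri',tri([232.4,202.8],[253.7,175.5]),atz('top',[232.4,202.8],160),atz('side',[253.7,175.5],160))
print('vessel0',atz('top',[237.5,204.2],0),atz('side',[249.8,212.1],0))
print('coup0',atz('top',[326.2,216.4],0),atz('side',[249.9,268.9],0))
for n in('top','side'):
    for l in('coupling','cam_arm_a','vessel'):
        for t in trace(n,l):
            m=t['mask'];ys,xs=np.nonzero(m)
            if len(xs)<5: continue
            (cx,cy),(w,h),an=cv2.minAreaRect(np.c_[xs,ys].astype(np.float32))
            print(n,l,round(t['score'],2),len(xs),np.round([xs.mean(),ys.mean(),cx,cy,w,h,an],1),t['rect'])
```

```text
Traceback (most recent call last):
  File "h.py", line 18, in tri
    a,u=ray('top',p1);b,v=ray('side',p2)
        ~~~^^^^^^^^^^
  File "h.py", line 11, in ray
    v=R@np.array([u[0],u[1],1.]);return e,v/np.linalg.norm(v)
      ~^~~~~~~~~~~~~~~~~~~~~~~~~
ValueError: matmul: Input operand 1 has a mismatch in its core dimension 0, with gufunc signature (n?,k),(k,m?)->(n?,m?) (size 3 is different from 4)
```

View pics/crop.png

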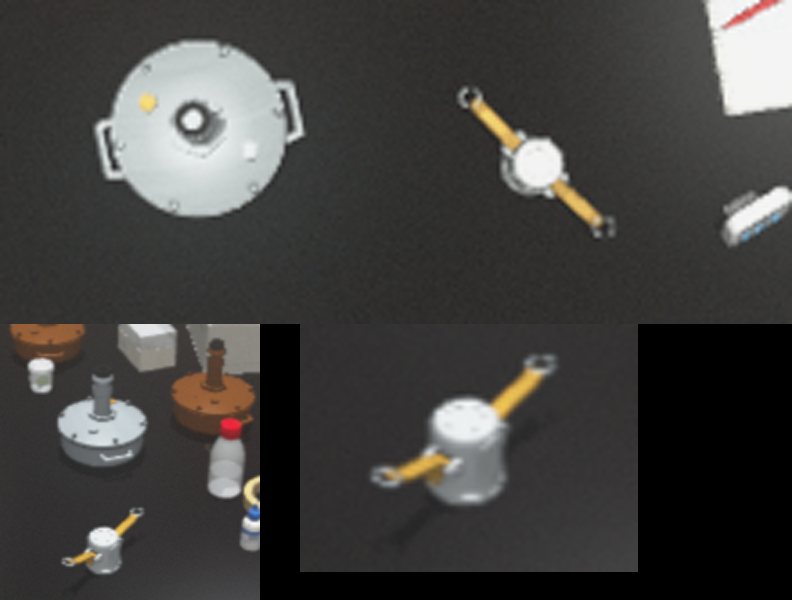

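The crop confirms the choice: a silver cap with two brass arms, top centre at top-camera (329.4,215.3), and rings at (310.3,196.9) and (348.1,232.8). The stainless vessel's gasket is at (233.6,203.3). The rotation is a quaternion, so I'll fix the helper.

```bash
sed -i "s/R=np.array(m\['rotation'\])/R=Rot.from_quat(np.roll(m['rotation'],-1)).as_matrix()/; s/^import numpy.*/&\nfrom scipy.spatial.transform import Rotation as Rot/" h.py
python3 - <<'E'
from h import *
np.set_printoptions(precision=1,suppress=True)
m=camera_model('top');R0=Rot.from_quat(np.roll(m['rotation'],-1)).as_matrix();print(R0)
print('seat tri',tri([328.9,213.2],[250,256.6]),'seat42',atz('top',[328.9,213.2],42),atz('side',[250,256.6],42))
print('captop54',atz('top',[329.4,215.3],54),atz('side',[215+467/4.5-300/4.5,235+418/4.5-324/4.5],54))
print('nose tri',tri([232.4,202.8],[253.7,175.5]),atz('top',[232.4,202.8],160),atz('side',[253.7,175.5],160))
print('gasket top',atz('top',[233.6,203.3],171))
print('vessel0',atz('top',[237.5,204.2],0),atz('side',[249.8,212.1],0))
print('coup0',atz('top',[326.2,216.4],0),atz('side',[249.9,268.9],0))
zr=32+94*np.sin(.35)*.8
A=atz('top',[310.3,196.9],65);B=atz('top',[348.1,232.8],65);print('rings',A,B,np.linalg.norm(A-B),(A+B)/2,np.degrees(np.arctan2(*(A-B)[1::-1])))
A=tri([310.3,196.9],[215+(384-300)/4.5,235+(476-324)/4.5]);B=tri([348.1,232.8],[215+(540-300)/4.5,235+(364-324)/4.5]);print(A,B)
for n in('top','side'):
    for l in('coupling','cam_arm_a','vessel'):
        for t in trace(n,l):
            m=t['mask'];ys,xs=np.nonzero(m)
            if len(xs)<5: continue
            (cx,cy),(w,h),an=cv2.minAreaRect(np.c_[xs,ys].astype(np.float32))
            print(n,l,round(t['score'],2),len(xs),np.round([xs.mean(),ys.mean(),cx,cy,w,h,an],1),t['rect'])
for l in('timer','dropper','sample_jar','reagent_bottle'):
    d=spot_point('top',l); print(l,[(atz('top',x['xy'],0)[:2],round(x['score'],2)) for x in d])
E
```

```text
[[ 0.  -1.   0.1]
 [-1.  -0.   0. ]
 [-0.  -0.1 -1. ]]
seat tri (array([ 539.5, -176.2,   51.1]), np.float64(8.952973951378432)) seat42 [ 544.5 -177.9   42. ] [ 536.3 -165.4   42. ]
captop54 [ 537.  -177.6   54. ] [ 541.3 -177.    54. ]
nose tri (array([574.6, 131.2, 156.3]), np.float64(10.525450076594826)) [569.1 131.5 160. ] [579.1 125.  160. ]
gasket top [566.7 127.3 171. ]
vessel0 [576.4 122.7   0. ] [568.3 136.    0. ]
coup0 [ 536. -175.    0.] [ 535.5 -173.7    0. ]
rings [ 595.8 -115.    65. ] [ 480.4 -235.2   65. ] 166.5967227510717 [ 538.1 -175.1   65. ] 46.18038778669057
(array([ 546.2, -126. ,  -31.8]), np.float64(115.67806257988744)) (array([ 529.4, -228. ,  140.3]), np.float64(100.77755180300636))
top coupling 0.79 333 [328.3 215.7 328.2 216.1  45.1  15.4  30.1] [326.8, 217.2, 32.8, 32.5]
top coupling 0.55 44 [339.5 225.9 339.9 226.   14.2   3.5  41.2] [340.7, 226.8, 10.6, 10.1]
top cam_arm_a 0.49 54 [341.  227.8 340.2 227.2  14.8   4.2  45. ] [340.5, 226.1, 11.6, 10.0]
top cam_arm_a 0.41 59 [317.2 204.2 317.  204.5  16.3   3.5  45. ] [316.6, 203.8, 11.1, 12.6]
top cam_a
[... 580 characters left out ...]
0.2 262.  250.    1.4   8.5  45. ] [265.1, 250.2, 5.6, 6.3]
side vessel 0.92 1139 [304.9 185.9 303.8 186.   42.4  40.2  56.3] [307.8, 182.2, 40.8, 46.7]
side vessel 0.79 876 [222.7 152.9 220.6 152.   39.2  34.6  53.1] [223.6, 148.9, 37.1, 38.9]
side vessel 0.68 1370 [250.4 200.7 252.1 200.1  42.2  46.3  37.3] [252.2, 196.7, 46.1, 54.6]
side vessel 0.44 457 [250.7 262.  253.5 260.3  22.6  42.1  42.7] [251.7, 260.4, 38.2, 31.9]
timer [(array([ 500.6, -383.7]), 0.62)]
dropper [(array([ 777.1, -158.5]), 0.56), (array([ 584.6, -130.9]), 0.47)]
sample_jar [(array([470.6, 366.4]), 0.63), (array([ 530.3, -198.5]), 0.43)]
reagent_bottle [(array([763. ,  -3.9]), 0.54), (array([ 502.9, -226.9]), 0.43)]
```

```bash
cat >> h.py <<'E'
def cur():
    s=sense();return np.array(s['eef_pos']),Rot.from_quat(np.roll(s['ee_rot'],-1)),s
def down(psi,tilt=0):
    # tool x at yaw psi (deg), tool z down; then tilt about tool y (deg)
    p=np.radians(psi);x=np.array([np.cos(p),np.sin(p),0]);z=np.array([0,0,-1.])
    return Rot.from_matrix(np.array([x,np.cross(z,x),z]).T)*Rot.from_rotvec([0,np.radians(tilt),0])
def row(pos,rot):
    p,r,_=cur();return np.round(np.r_[r.inv().apply(np.array(pos)-p)/10,(r.inv()*rot).as_rotvec()],3)
E
python3 - <<'E'
from h import *
np.set_printoptions(precision=2,suppress=True)
p,r,s=cur();print(r.as_matrix())
print(row([537.5,-176,150],down(46.2)), row([537.5,-176,35],down(46.2)))
a=cv2.imread('pics/t0.png')
# lid outline fit
for t in trace('top','vessel')[:1]:
    ys,xs=np.nonzero(t['mask']);print(xs.mean(),ys.mean())
# crop circle centre guess: (198,128)/3.6
for px in([180+198/3.6,170+128/3.6],[234.85,205.8]): print(atz('top',px,75))
g=cv2.cvtColor(a,cv2.COLOR_BGR2GRAY)[170:245,195:275];g=cv2.resize(g,None,fx=4,fy=4,interpolation=cv2.INTER_CUBIC)
c=cv2.HoughCircles(g,cv2.HOUGH_GRADIENT,1.5,100,param1=120,param2=30,minRadius=85,maxRadius=105);print(c)
if c is not None:
    px=c[0][0][:2]/4+[195-.375,170-.375];print(px,atz('top',px,76))
E
```

```text
[[ 0.94  0.34 -0.  ]
 [ 0.34 -0.94  0.  ]
 [-0.   -0.   -1.  ]]
[ 44.71 -17.85   9.83  -0.    -0.    -0.46] [ 44.71 -17.85  21.33  -0.    -0.    -0.46]
234.6778593913956 206.00367261280167
[566.62 127.53  75.  ]
[565.83 128.01  75.  ]
[[[161.25 143.25  97.45]]]
[234.94 205.44] [566.93 127.69  76.  ]
```

Emit:
step_arm --commands "1 4 -1.6 0.9 0 0 -0.1; 1 8 -3.2 1.8 0 0 -0.2; 1 12 -4.8 2.6 0 0 -0.3; 1 16 -6.4 3.5 0 0 -0.4; 1 20 -8 4.4 0 0 -0.465; 1 24 -9.6 5.3 0 0 -0.465; 1 28 -11.2 6.2 0 0 -0.465; 1 32 -12.8 7.1 0 0 -0.465; 1 36 -14.4 7.9 0 0 -0.465; 1 40 -16 8.8 0 0 -0.465; 1 43 -17.2 9.5 0 0 -0.465; 1 44.7 -17.85 9.8 0 0 -0.465; 1 44.7 -17.85 9.8 0 0 -0.465; 1 44.7 -17.85 9.8 0 0 -0.465; 1 44.7 -17.85 9.8 0 0 -0.465; 1 44.7 -17.85 9.8 0 0 -0.465" --newtons 60

```text
time_s: 2.68
eef_pos: [536.9, -177.0, 150.6]
ee_rot: [0.0, 0.92, 0.392, 0.0]
force: [-0.1, -0.0, -0.3]
grip_width: 1.0
grip_force: 0.0
```

Run:
```python
from h import *
np.set_printoptions(precision=2,suppress=True)
p,r,s=cur();print(p,r.as_matrix()[:,0],s['time_s'],s['force'])
a=shot('top','t1.png');b=shot('side','s1.png')
q=proj('side',p+[0,0,-17]);print('tip px',q,'pred cap top',proj('side',[537.5,-176,54]),proj('top',[537.5,-176,54]))
x,y=255,235
c=cv2.resize(b[y-60:y+60,x-70:x+70],None,fx=4,fy=4,interpolation=cv2.INTER_CUBIC)
cv2.imwrite('pics/c1.png',c)
```

```text
[ 536.91 -177.01  150.62] [ 0.69  0.72 -0.  ] 2.6833 [-0.07 -0.01 -0.29]
tip px [250.96 234.77] pred cap top [250.83 255.76] [328.91 215.15]
```

View pics/c1.png

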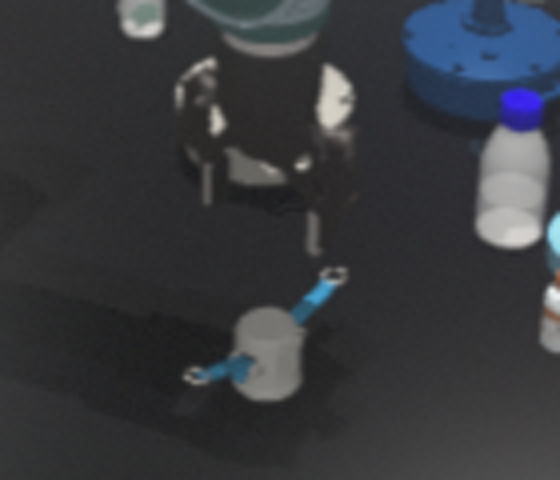

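The tool straddles the cap, with fingertips at crop (208,205) and (313,252) and the cap top at crop (267,322). It is aligned across the flats, so I descend.

Emit:
step_arm --commands "1 0.1 0.1 3 0 0 0; 1 0.1 0.1 6 0 0 0; 1 0.1 0.1 8.5 0 0 0; 1 0.1 0.1 10.5 0 0 0; 1 0.1 0.1 11.5 0 0 0; 1 0.1 0.1 11.5 0 0 0; 1 0.1 0.1 11.5 0 0 0; 0.4 0.1 0.1 11.5 0 0 0; 0.4 0.1 0.1 11.5 0 0 0; 0.4 0.1 0.1 11.5 0 0 0; 0.4 0.1 0.1 11.5 0 0 0; 0.4 0.1 0.1 11.5 0 0 0; 0.4 0.1 0.1 11.5 0 0 0; 0.4 0.1 0.1 11.5 0 0 0; 0.4 0.1 0.1 11.5 0 0 0; 0.4 0.1 0.1 11.5 0 0 0" --newtons 60

```text
time_s: 4.12
eef_pos: [539.3, -176.3, 36.5]
ee_rot: [0.001, 0.92, 0.393, 0.001]
force: [-0.9, 0.9, 5.6]
grip_width: 0.533
grip_force: 62.4
```

Emit:
step_arm --commands "0.4 0 0 -1 0 0 0; 0.4 0 0 -3 0 0 0; 0.4 0 0 -6 0 0 0; 0.4 0 0 -10 0 0 0; 0.4 0 0 -14 0 0 0; 0.4 0 0 -18 0 0 0; 0.4 0 0 -21 0 0 0; 0.4 0 0 -22 0 0 0; 0.4 0 0 -22 0 0 0; 0.4 0 0 -22 0 0 0; 0.4 0 0 -22 0 0 0"

```text
time_s: 5.03
eef_pos: [538.1, -175.7, 252.7]
ee_rot: [-0.002, 0.92, 0.393, -0.001]
force: [0.1, -1.5, -4.5]
grip_width: 0.533
grip_force: 62.4
```

Run:
```python
from h import *
np.set_printoptions(precision=2,suppress=True)
p,r,s=cur();print(p,r.as_matrix(),s['time_s'],s['force'],s['grip_width'],s['grip_force'])
print(row([567,128,265],down(90)))
```

```text
[ 538.13 -175.67  252.72] [[ 0.69  0.72 -0.  ]
 [ 0.72 -0.69  0.  ]
 [-0.   -0.   -1.  ]] 5.0333 [ 0.1  -1.5  -4.52] 0.5333391638705738 62.35134271031711
[ 23.94 -18.91  -1.17  -0.01  -0.    -0.76]
```

Emit:
step_arm --commands "0.4 2 -1.6 -0.4 0 0 -0.1; 0.4 4.5 -3.6 -0.8 0 0 -0.2; 0.4 7 -5.5 -1.2 0 0 -0.3; 0.4 9.5 -7.5 -1.2 0 0 -0.4; 0.4 12 -9.5 -1.2 0 0 -0.5; 0.4 14.5 -11.5 -1.2 0 0 -0.6; 0.4 17 -13.4 -1.2 0 0 -0.7; 0.4 19.5 -15.4 -1.2 0 0 -0.76; 0.4 21.5 -17 -1.2 0 0 -0.76; 0.4 23 -18.2 -1.2 0 0 -0.76; 0.4 23.9 -18.9 -1.2 0 0 -0.76; 0.4 23.9 -18.9 -1.2 0 0 -0.76; 0.4 23.9 -18.9 -1.2 0 0 -0.76; 0.4 23.9 -18.9 -1.2 0 0 -0.76; 0.4 23.9 -18.9 -1.2 0 0 -0.76; 0.4 23.9 -18.9 -1.2 0 0 -0.76; 0.4 23.9 -18.9 -1.2 0 0 -0.76"

```text
time_s: 6.45
eef_pos: [567.5, 126.6, 267.3]
ee_rot: [0.0, 0.709, 0.706, -0.0]
force: [0.8, 0.6, -3.2]
grip_width: 0.532
grip_force: 62.4
```

Run:
```python
from h import *
np.set_printoptions(precision=2,suppress=True)
p,r,s=cur();print(p,r.as_matrix(),s['time_s'],s['force'],s['grip_width'])
a=shot('top');b=shot('side')
for l in('seat','coupling','nose_top','gasket','cam_arm_a'):
  for n in('top','side'): print(n,l,[(np.round(d['xy'],1),round(d['score'],2)) for d in spot_point(n,l)][:3])
print('pred mouth',proj('side',p-[0,0,36.5]),'nose',proj('side',[567,128,160]),'gtop',proj('side',[567,128,171.5]), proj('top',[567,128,171.5]))
c=cv2.resize(b[120:220,195:315],None,fx=5.5,fy=5.5,interpolation=cv2.INTER_CUBIC)[:,:,::-1]
cv2.imwrite('pics/c2.png',c)
```

```text
[567.47 126.62 267.32] [[ 0.  1.  0.]
 [ 1. -0. -0.]
 [-0.  0. -1.]] 6.45 [ 0.78  0.6  -3.16] 0.5318958896057333
top seat []
side seat [(array([250.8, 145.7]), 0.59)]
top coupling []
side coupling [(array([248.6, 155.4]), 0.84)]
top nose_top [(array([234.3, 202.6]), 0.84), (array([103.2, 228.5]), 0.73), (array([207.5, 129.2]), 0.56)]
side nose_top [(array([221.8, 130.2]), 0.94), (array([309.2, 161. ]), 0.88), (array([255.6, 173.1]), 0.72)]
top gasket [(array([104.9, 226.1]), 0.5), (array([208. , 131.1]), 0.37)]
side gasket [(array([310.8, 159.1]), 0.45), (array([251.1, 177.2]), 0.44), (array([220.4, 128.5]), 0.42)]
top cam_arm_a []
side cam_arm_a []
pred mouth [250.54 157.15] nose [250.14 175.22] gtop [250.17 172.32] [233.34 203.2 ]
```

View pics/c2.png

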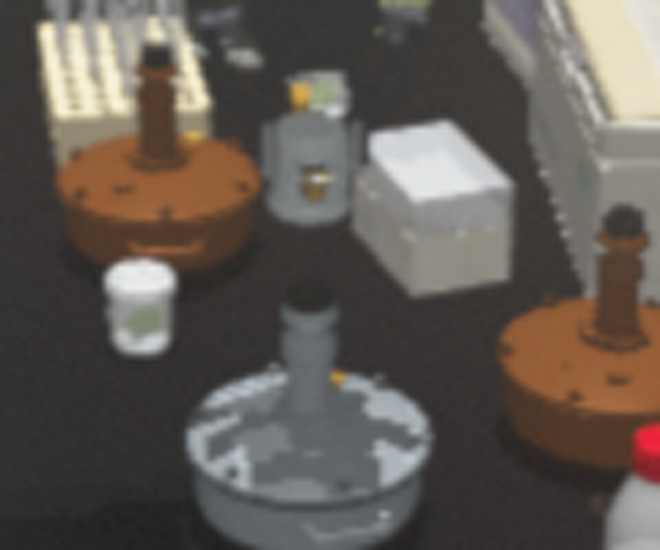

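The picture shows the held cap at crop (310,165), with the stainless nose and black gasket directly under it at crop (309,292). The columns agree to about 0.5 mm. I shift +1.2 mm in y (the in-grasp offset) and lower in stages.

Emit:
step_arm --commands "0.4 0.12 0 1 0 0 0; 0.4 0.12 0 3 0 0 0; 0.4 0.12 0 5 0 0 0; 0.4 0.12 0 6 0 0 0; 0.4 0.12 0 6.5 0 0 0; 0.4 0.12 0 6.8 0 0 0; 0.4 0.12 0 6.8 0 0 0; 0.4 0.12 0 6.8 0 0 0"

```text
time_s: 7.72
eef_pos: [567.8, 128.5, 200.1]
ee_rot: [0.001, 0.708, 0.706, 0.001]
force: [0.1, -0.5, -2.7]
grip_width: 0.526
grip_force: 62.2
```

Emit:
step_arm --commands "0.4 0 0 0.3 0 0 0; 0.4 0 0 0.6 0 0 0; 0.4 0 0 0.8 0 0 0; 0.4 0 0 0.8 0 0 0"

```text
time_s: 8.05
eef_pos: [567.3, 128.5, 190.9]
ee_rot: [-0.0, 0.708, 0.706, -0.0]
force: [0.1, -0.1, -3.7]
grip_width: 0.532
grip_force: 62.2
```

Emit:
step_arm --commands "0.4 0 0 0.2 0 0 0; 0.4 0 0 0.4 0 0 0; 0.4 0 0 0.4 0 0 0; 0.4 0 0 0.4 0 0 0"

```text
time_s: 8.38
eef_pos: [567.7, 128.7, 187.3]
ee_rot: [0.0, 0.708, 0.706, 0.001]
force: [2.9, 1.8, -5.5]
grip_width: 0.531
grip_force: 62.3
```

Emit:
step_arm --commands "0.4 0 0 0.2 0 0 0; 0.4 0 0 0.4 0 0 0; 0.4 0 0 0.4 0 0 0; 0.4 0 0 0.4 0 0 0"

```text
time_s: 8.72
eef_pos: [567.9, 128.8, 183.4]
ee_rot: [0.0, 0.708, 0.706, 0.001]
force: [4.4, 4.5, -3.7]
grip_width: 0.53
grip_force: 62.6
```

Emit:
step_arm --commands "0.4 0.06 0.06 0.2 0 0 0; 0.4 0.06 0.06 0.4 0 0 0; 0.4 0.06 0.06 0.6 0 0 0; 0.4 0.06 0.06 0.8 0 0 0; 0.4 0.06 0.06 0.8 0 0 0; 0.4 0.06 0.06 0.8 0 0 0"

```text
time_s: 9.22
eef_pos: [567.9, 129.1, 174.8]
ee_rot: [-0.0, 0.708, 0.706, -0.0]
force: [2.3, 2.4, -5.0]
grip_width: 0.53
grip_force: 62.1
```

Emit:
step_arm --commands "0.4 0.05 0.06 0.2 0 0 0; 0.4 0.05 0.06 0.4 0 0 0; 0.4 0.05 0.06 0.6 0 0 0; 0.4 0.05 0.06 0.7 0 0 0; 0.4 0.05 0.06 0.7 0 0 0; 0.4 0.05 0.06 0.7 0 0 0"

```text
time_s: 9.72
eef_pos: [568.6, 129.5, 168.2]
ee_rot: [-0.0, 0.708, 0.706, -0.0]
force: [0.6, -0.6, -3.3]
grip_width: 0.523
grip_force: 62.2
```

Emit:
step_arm --commands "0.4 0 0 0.1 0 0 0; 0.4 0 0 0.2 0 0 0; 0.4 0 0 0.2 0 0 0; 0.4 0 0 0.2 0 0 0"

```text
time_s: 10.05
eef_pos: [568.6, 129.6, 166.3]
ee_rot: [-0.0, 0.708, 0.706, -0.0]
force: [-0.1, 0.1, -3.7]
grip_width: 0.53
grip_force: 62.2
```

Emit:
step_arm --commands "0.4 0 0 0.1 0 0 0; 0.4 0 0 0.2 0 0 0; 0.4 0 0 0.3 0 0 0; 0.4 0 0 0.3 0 0 0; 0.4 0 0 0.3 0 0 0"

```text
time_s: 10.47
eef_pos: [568.8, 129.6, 163.9]
ee_rot: [0.0, 0.708, 0.706, 0.0]
force: [-3.7, -0.6, 4.9]
grip_width: 0.532
grip_force: 63.3
```

Emit:
step_arm --commands "0.4 0 0 0.1 0 0 0; 0.4 0 0 0.2 0 0 0; 0.4 0 0 0.3 0 0 0; 0.4 0 0 0.3 0 0 0; 0.4 0 0 0.3 0 0 0"

```text
time_s: 10.88
eef_pos: [568.8, 129.6, 161.0]
ee_rot: [0.0, 0.708, 0.706, 0.0]
force: [-4.4, -0.2, 7.1]
grip_width: 0.529
grip_force: 63.6
```

Emit:
step_arm --commands "0.4 0 -0.03 0.1 0 0 0; 0.4 0 -0.03 0.2 0 0 0; 0.4 0 -0.03 0.2 0 0 0; 0.4 0 -0.03 0.2 0 0 0"

```text
time_s: 11.22
eef_pos: [568.8, 129.6, 159.4]
ee_rot: [0.001, 0.708, 0.706, 0.001]
force: [-3.5, -0.3, 9.5]
grip_width: 0.532
grip_force: 63.9
```

Emit:
step_arm --commands "0.4 0 0 0.05 0 0 0; 0.4 0 0 0.1 0 0 0; 0.4 0 0 0.1 0 0 0; 0.4 0 0 0.1 0 0 0"

```text
time_s: 11.55
eef_pos: [568.8, 129.6, 158.7]
ee_rot: [0.001, 0.708, 0.706, 0.001]
force: [-4.3, -0.6, 10.8]
grip_width: 0.532
grip_force: 64.0
```

Emit:
step_arm --commands "0.4 0 0 0.05 0 0 0; 0.4 0 0 0.1 0 0 0; 0.4 0 0 0.1 0 0 0; 0.4 0 0 0.1 0 0 0"

```text
time_s: 11.88
eef_pos: [568.8, 129.6, 158.0]
ee_rot: [0.001, 0.708, 0.706, 0.001]
force: [-4.9, -0.6, 13.3]
grip_width: 0.53
grip_force: 64.3
```

Emit:
step_arm --commands "0.4 0 0 0.05 0 0 0; 0.4 0 0 0.1 0 0 0; 0.4 0 0 0.1 0 0 0; 0.4 0 0 0.1 0 0 0"

```text
time_s: 12.22
eef_pos: [568.8, 129.6, 157.9]
ee_rot: [0.001, 0.708, 0.706, 0.001]
force: [-8.0, -1.7, 20.0]
grip_width: 0.528
grip_force: 65.3
```

Emit:
step_arm --commands "0.4 0 0 0.05 0 0 0; 0.4 0 0 0.08 0 0 0; 0.4 0 0 0.08 0 0 0; 0.4 0 0 0.08 0 0 0"

```text
time_s: 12.55
eef_pos: [568.8, 129.6, 157.9]
ee_rot: [0.001, 0.708, 0.706, 0.001]
force: [-10.9, -2.6, 25.5]
grip_width: 0.531
grip_force: 66.0
```

Fully home: the cap stops at 157.9 as computed and takes about 29 N on the gasket. I relax the push, release and rise.

Emit:
step_arm --commands "0.4 0 0 -0.15 0 0 0; 0.4 0 0 -0.25 0 0 0; 0.4 0 0 -0.25 0 0 0; 1 0 0 -0.25 0 0 0; 1 0 0 -0.25 0 0 0; 1 0 0 -0.25 0 0 0; 1 0 0 -0.25 0 0 0; 1 0 0 -0.25 0 0 0; 1 0 0 -0.25 0 0 0; 1 0 0 -0.25 0 0 0; 1 0 0 -2 0 0 0; 1 0 0 -5 0 0 0; 1 0 0 -9 0 0 0; 1 0 0 -12 0 0 0; 1 0 0 -12 0 0 0; 1 0 0 -12 0 0 0"

```text
time_s: 13.88
eef_pos: [568.7, 129.6, 275.8]
ee_rot: [0.001, 0.708, 0.706, 0.001]
force: [-0.3, 0.1, -1.1]
grip_width: 1.005
grip_force: 0.0
```

Run:
```python
from h import *
np.set_printoptions(precision=2,suppress=True)
p,r,s=cur();print(p,s['time_s'],s['force'],s['joints'])
a=shot('top');b=shot('side')
for l in('seat','coupling','press_a','cam_arm_a'):
  for n in('top','side'): print(n,l,[(np.round(d['xy'],1),round(d['score'],2)) for d in spot_point(n,l)][:3])
for z in (163.5,):print('pred seat',proj('side',[568.5,129,z]),'captop',proj('side',[568.5,129,175.5]))
c=cv2.resize(b[110:230,200:310],None,fx=5,fy=5,interpolation=cv2.INTER_CUBIC)[:,:,::-1]
cv2.imwrite('pics/c3.png',c)
```

```text
[568.71 129.62 275.79] 13.8833 [-0.31  0.07 -1.13] [ 0.02  0.43  1.27 -0.    1.45  0.03]
top seat []
side seat [(array([251.6, 174.3]), 0.59), (array([252.2, 180.3]), 0.53)]
top coupling [(array([238.4, 206. ]), 0.36)]
side coupling [(array([248.8, 186.1]), 0.77), (array([244.5, 320.6]), 0.74)]
top press_a [(array([255.7, 202.6]), 0.38)]
side press_a [(array([248.2, 162.7]), 0.58), (array([252. , 181.4]), 0.43)]
top cam_arm_a []
side cam_arm_a [(array([253.1, 178.2]), 0.52), (array([250.6, 171.7]), 0.35)]
pred seat [250.55 174.18] captop [250.58 171.15]
```

View pics/c3.png

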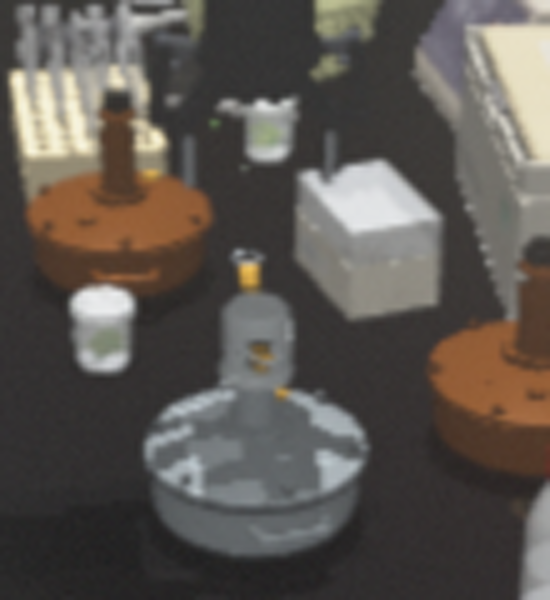

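The cap sits home on the nose, with the far (+y) arm at crop (248,270) and the near (-y) arm at crop (260,357), both open. Next I plan the swing arc, with the tool tilting along with the arm.

```bash
cat >> h.py <<'E'
X0,Y0,ZP=568.7,128.8,153.8
def pose(sg,phi,pen,w=11.):
    # closed fingertips on cam arm on side sg (+1: +y), arm phi deg below level, pen mm into the face; tool x stays toward +y
    t=np.clip(phi,0,45);d=np.radians(t-phi);f=np.radians(phi)
    e=np.array([np.cos(f),-np.sin(f)]);n=np.array([np.sin(f),np.cos(f)])
    s=40-w*np.sin(d)*1.1 if d>0 else 40+w*np.cos(d)*min(1,-d/0.3)
    q=np.array([25.5,0])+s*e+(8.4+w*np.sin(abs(d))-pen)*n
    tr=np.radians(t);tz=np.array([-np.sin(tr),-np.cos(tr)]);q=q-17*tz
    return np.array([X0,Y0+sg*q[0],ZP+q[1]]),down(90,-sg*t)
def rel(a,b):
    return np.r_[a[1].inv().apply(b[0]-a[0])/10,(a[1].inv()*b[1]).as_rotvec()]
def show(start,seq):
    for b in seq:
        v=rel(start,b);print(' '.join('%g'%round(x,2) for x in v),'|',np.round(b[0],1))
E
python3 - <<'E'
from h import *
p,r,s=cur()
for sg in(1,-1):
    print(sg); A=pose(sg,-20,-15); show((p,r),[A])
    segs=[[-20,-16,-10,-5],[0,6,12,18],[24,30,36,42],[48,54,60,66],[70,74,78,80],[82,84,86,88]]
    prev=A
    for g in segs:
        q=[pose(sg,f,1.5) for f in g];print(g);show(prev,q);prev=q[-1]
    print('ret');show(prev,[pose(sg,88,-25)])
E
```

```text
1
4.91 0.03 6.56 -0 0 -0 | [568.7 178.7 208.6]
[-20, -16, -10, -5]
0.56 0 1.55 0 0 0 | [568.7 184.4 193.1]
0.81 0 1.81 0 0 0 | [568.7 186.8 190.5]
1.14 0 2.25 0 0 0 | [568.7 190.1 186.1]
1.37 0 2.66 0 0 0 | [568.7 192.4 182. ]
[0, 6, 12, 18]
0.19 0 0.43 0 0 0 | [568.7 194.3 177.7]
0.42 0 0.86 0 -0.1 0 | [568.7 196.6 173.4]
0.6 0 1.32 0 -0.21 0 | [568.7 198.4 168.9]
0.73 0 1.79 0 -0.31 0 | [568.7 199.7 164.2]
[24, 30, 36, 42]
0.23 0 0.43 0 -0.1 0 | [568.7 200.6 159.4]
0.41 0 0.88 0 -0.21 0 | [568.7 200.9 154.5]
0.54 0 1.35 0 -0.31 0 | [568.7 200.7 149.6]
0.63 0 1.83 0 -0.42 0 | [568.7 200.  144.8]
[48, 54, 60, 66]
0.34 0 0.39 0 -0.05 0 | [568.7 199.9 139.7]
0.74 0 0.8 0 -0.05 0 | [568.7 200.2 133.9]
1.08 0 1.29 0 -0.05 0 | [568.7 199.4 128. ]
1.12 0 1.75 0 -0.05 0 | [568.7 196.7 124.3]
[70, 74, 78, 80]
-0.06 0 0.28 0 0 0 | [568.7 194.3 122.8]
-0.15 0 0.55 0 0 0 | [568.7 191.8 121.5]
-0.25 0 0.81 0 0 0 | [568.7 189.2 120.4]
-0.31 0 0.94 0 0 0 | [568.7 187.8 119.8]
[82, 84, 86, 88]
-0.06 0 0.13 0 0 0 | [568.7 186.5 119.4]
-0.13 0 0.25 0 0 0 | [568.7 185.1 119. ]
-0.2 0 0.37 0 0 0 | [568
[... 603 characters left out ...]
| [568.7  56.7 154.5]
-0.54 0 1.35 0 0.31 0 | [568.7  56.9 149.6]
-0.63 0 1.83 0 0.42 0 | [568.7  57.6 144.8]
[48, 54, 60, 66]
-0.34 0 0.39 0 0.05 0 | [568.7  57.7 139.7]
-0.74 0 0.8 0 0.05 0 | [568.7  57.4 133.9]
-1.08 0 1.29 0 0.05 0 | [568.7  58.2 128. ]
-1.12 0 1.75 0 0.05 0 | [568.7  60.9 124.3]
[70, 74, 78, 80]
0.06 0 0.28 0 0 0 | [568.7  63.3 122.8]
0.15 0 0.55 0 0 0 | [568.7  65.8 121.5]
0.25 0 0.81 0 0 0 | [568.7  68.4 120.4]
0.31 0 0.94 0 0 0 | [568.7  69.8 119.8]
[82, 84, 86, 88]
0.06 0 0.13 0 0 0 | [568.7  71.1 119.4]
0.13 0 0.25 0 0 0 | [568.7  72.5 119. ]
0.2 0 0.37 0 0 0 | [568.7  73.8 118.6]
0.28 0 0.49 0 0 0 | [568.7  75.2 118.3]
ret
-1.81 0 -1.94 0 0 0 | [568.7  48.7 119.2]
```

Emit:
step_arm --commands "0 2 0 1 0 0 0; 0 4 0 3 0 0 0; 0 4.9 0 5 0 0 0; 0 4.9 0 6.5 0 0 0; 0 4.9 0 6.5 0 0 0; 0 4.9 0 6.5 0 0 0; 0 4.9 0 6.5 0 0 0; 0 4.9 0 6.5 0 0 0; 0 4.9 0 6.5 0 0 0" --newtons 60

```text
time_s: 15.13
eef_pos: [568.9, 178.3, 210.6]
ee_rot: [0.001, 0.708, 0.706, 0.001]
force: [-0.7, 0.3, 0.7]
grip_width: -0.001
grip_force: 0.0
```

Emit:
step_arm --commands "0 0.3 0 0.8 0 0 0; 0 0.5 0 1.3 0 0 0; 0 0.6 0 1.6 0 0 0; 0 0.8 0 1.8 0 0 0; 0 1.1 0 2.2 0 0 0; 0 1.4 0 2.7 0 0 0; 0 1.4 0 2.7 0 0 0"

```text
time_s: 15.72
eef_pos: [568.2, 193.2, 181.5]
ee_rot: [-0.0, 0.708, 0.706, -0.0]
force: [-0.1, 0.2, 0.2]
grip_width: -0.002
grip_force: 0.3
```

Emit:
step_arm --commands "0 0.2 0 0.4 0 0 0; 0 0.4 0 0.9 0 -0.1 0; 0 0.4 0 0.9 0 -0.1 0"

```text
time_s: 15.97
eef_pos: [568.4, 197.4, 173.1]
ee_rot: [0.037, 0.707, 0.706, -0.037]
force: [0.4, -3.0, 3.0]
grip_width: -0.002
grip_force: 2.1
```

Run:
```python
from h import *
np.set_printoptions(precision=2,suppress=True)
p,r,s=cur();print(p,s['time_s'],s['force'],s['joints'])
b=shot('side')
c=cv2.resize(b[125:215,205:305],None,fx=6,fy=6,interpolation=cv2.INTER_CUBIC)[:,:,::-1]
cv2.imwrite('pics/c4.png',c)
```

```text
[568.42 197.44 173.09] 15.9667 [ 0.43 -2.96  2.99] [ 0.18  0.56  1.33 -0.11  1.27  0.22]
```

View pics/c4.png

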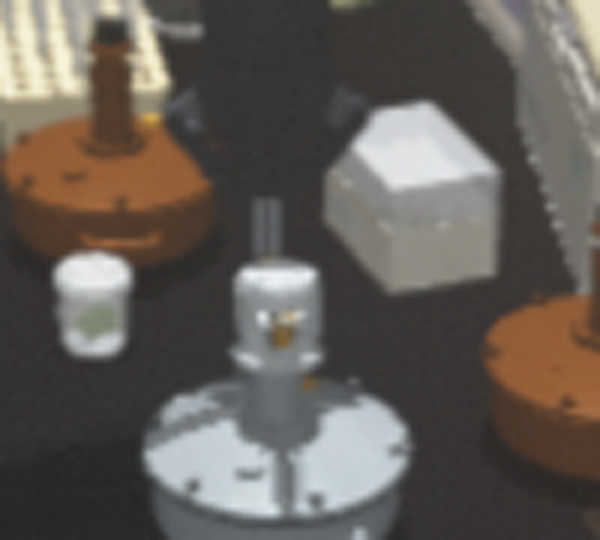

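The grey fingertips (crop 268,230) are behind the cap, on the far arm's line, and the arm has been pushed out of sight. About 4 N is felt, so I continue.

Emit:
step_arm --commands "0 0.2 0 0.45 0 -0.1 0; 0 0.3 0 0.9 0 -0.21 0; 0 0.3 0 0.9 0 -0.21 0"

```text
time_s: 16.27
eef_pos: [568.1, 200.0, 163.3]
ee_rot: [0.109, 0.698, 0.699, -0.111]
force: [0.0, -3.6, 3.7]
grip_width: 0.0
grip_force: 2.2
```

Emit:
step_arm --commands "0 0.2 0 0.45 0 -0.1 0; 0 0.4 0 0.9 0 -0.21 0; 0 0.4 0 0.9 0 -0.21 0"

```text
time_s: 16.52
eef_pos: [567.9, 200.8, 152.9]
ee_rot: [0.181, 0.683, 0.683, -0.183]
force: [1.0, 0.7, 3.9]
grip_width: -0.001
grip_force: 2.2
```

Emit:
step_arm --commands "0 0.15 0 0.5 0 -0.1 0; 0 0.2 0 0.95 0 -0.21 0; 0 0.2 0 0.95 0 -0.21 0"

```text
time_s: 16.77
eef_pos: [567.7, 197.6, 143.1]
ee_rot: [0.251, 0.66, 0.661, -0.254]
force: [0.3, 2.5, 4.5]
grip_width: -0.002
grip_force: 2.8
```

Emit:
step_arm --commands "0 0.4 0 0.35 0 -0.05 0; 0 0.8 0 0.8 0 -0.05 0; 0 1.1 0 1.3 0 -0.05 0; 0 1.1 0 1.3 0 -0.05 0"

```text
time_s: 17.1
eef_pos: [568.4, 195.6, 127.6]
ee_rot: [0.265, 0.656, 0.654, -0.268]
force: [0.8, 2.0, 1.3]
grip_width: 0.001
grip_force: 1.7
```

Emit:
step_arm --commands "0 0 0 0.45 0 0 0; 0 0 0 0.75 0 0 0; 0 -0.1 0 1 0 0 0; 0 -0.1 0 1 0 0 0"

```text
time_s: 17.43
eef_pos: [568.5, 187.9, 121.9]
ee_rot: [0.268, 0.655, 0.653, -0.269]
force: [0.1, 2.6, 2.9]
grip_width: -0.0
grip_force: 1.1
```

Emit:
step_arm --commands "0 -0.1 0 0.15 0 0 0; 0 -0.2 0 0.3 0 0 0; 0 -0.2 0 0.3 0 0 0"

```text
time_s: 17.68
eef_pos: [568.4, 184.9, 120.8]
ee_rot: [0.268, 0.655, 0.653, -0.269]
force: [-0.6, 4.2, 1.6]
grip_width: -0.005
grip_force: 1.9
```

Emit:
step_arm --commands "0 -0.1 0 0.1 0 0 0; 0 -0.2 0 0.2 0 0 0; 0 -0.2 0 0.2 0 0 0"

```text
time_s: 17.93
eef_pos: [568.3, 182.4, 120.3]
ee_rot: [0.268, 0.655, 0.653, -0.269]
force: [-0.1, 4.0, -0.3]
grip_width: 0.002
grip_force: 2.4
```

Emit:
step_arm --commands "0 -0.1 0 0.1 0 0 0; 0 -0.2 0 0.2 0 0 0; 0 -0.2 0 0.2 0 0 0"

```text
time_s: 18.18
eef_pos: [568.2, 179.7, 119.9]
ee_rot: [0.267, 0.655, 0.654, -0.269]
force: [0.7, 5.5, -4.0]
grip_width: -0.0
grip_force: 2.8
```

Emit:
step_arm --commands "0 -0.1 0 0.1 0 0 0; 0 -0.2 0 0.2 0 0 0; 0 -0.2 0 0.2 0 0 0"

```text
time_s: 18.43
eef_pos: [568.1, 178.2, 119.6]
ee_rot: [0.267, 0.655, 0.654, -0.268]
force: [0.4, 13.3, -4.0]
grip_width: -0.001
grip_force: 6.7
```

Force is rising as expected near the end, so I keep going in small steps.

Emit:
step_arm --commands "0 -0.05 0 0.05 0 0 0; 0 -0.1 0 0.1 0 0 0; 0 -0.1 0 0.1 0 0 0"

```text
time_s: 18.68
eef_pos: [568.1, 177.8, 119.5]
ee_rot: [0.267, 0.655, 0.655, -0.267]
force: [0.1, 19.5, -3.3]
grip_width: 0.001
grip_force: 9.8
```

Emit:
step_arm --commands "0 -0.05 0 0.05 0 0 0; 0 -0.05 0 0.05 0 0 0; 0 -0.05 0 0.05 0 0 0"

```text
time_s: 18.93
eef_pos: [568.1, 177.6, 119.5]
ee_rot: [0.267, 0.655, 0.655, -0.266]
force: [1.0, 21.6, -3.5]
grip_width: 0.0
grip_force: 11.2
```

Emit:
step_arm --commands "0 -0.05 0 0.05 0 0 0; 0 -0.1 0 0.1 0 0 0; 0 -0.1 0 0.1 0 0 0; 0 -0.1 0 0.1 0 0 0; 0 -0.1 0 0.1 0 0 0"

```text
time_s: 19.35
eef_pos: [568.1, 177.2, 119.4]
ee_rot: [0.266, 0.655, 0.656, -0.265]
force: [-0.3, 27.6, -2.4]
grip_width: -0.001
grip_force: 14.2
```

Emit:
step_arm --commands "0 0.5 0 -0.5 0 0 0; 0 1.5 0 -1.5 0 0 0; 0 2.5 0 -2.5 0 0 0; 0 2.5 0 -2.5 0 0 0; 0 2.5 0 -2.5 0 0 0; 0 2.5 0 -2.5 0 0 0"

```text
time_s: 19.85
eef_pos: [568.5, 207.4, 120.9]
ee_rot: [0.268, 0.655, 0.653, -0.27]
force: [0.4, -0.8, -0.3]
grip_width: 0.001
grip_force: 0.0
```

Run:
```python
from h import *
np.set_printoptions(precision=2,suppress=True)
p,r,s=cur();print(p,s['time_s'],s['force'],s['joints'])
show((p,r),[(p+[0,0,120],r),(np.array([568.7,150,270]),down(90,-10)),(np.array([568.7,78.9,270]),down(90)),(np.array([568.7,78.9,208.6]),down(90))])
```

```text
[568.52 207.42 120.88] 19.85 [ 0.44 -0.78 -0.3 ] [ 0.41  0.84  1.16 -0.7   1.53  0.59]
-8.44 -0.01 -8.53 0 0 0 | [568.5 207.4 240.9]
-14.57 0.03 -6.55 -0 0.61 -0 | [568.7 150.  270. ]
-19.62 0.05 -1.55 -0 0.78 -0 | [568.7  78.9 270. ]
-15.3 0.06 2.81 -0 0.78 -0 | [568.7  78.9 208.6]
```

Emit:
step_arm --commands "0 -2.5 0 -2.5 0 0 0; 0 -5 0 -5 0 0.1 0; 0 -8 0 -8 0 0.2 0; 0 -10 0 -8 0 0.3 0; 0 -12.5 0 -7.5 0 0.42 0; 0 -14.6 0 -6.5 0 0.54 0; 0 -16.5 0 -4.5 0 0.66 0; 0 -18.5 0 -3 0 0.78 0; 0 -19.6 0 -1.6 0 0.78 0; 0 -18.5 0 -0.5 0 0.78 0; 0 -16.5 0 1.6 0 0.78 0; 0 -15.3 0 2.8 0 0.78 0; 0 -15.3 0 2.8 0 0.78 0; 0 -15.3 0 2.8 0 0.78 0; 0 -15.3 0 2.8 0 0.78 0"

```text
time_s: 21.1
eef_pos: [568.6, 79.5, 210.4]
ee_rot: [0.001, 0.708, 0.706, 0.001]
force: [0.1, -0.3, -0.3]
grip_width: -0.001
grip_force: 0.0
```

Emit:
step_arm --commands "0 -0.3 0 0.8 0 0 0; 0 -0.5 0 1.3 0 0 0; 0 -0.6 0 1.6 0 0 0; 0 -0.8 0 1.8 0 0 0; 0 -1.1 0 2.2 0 0 0; 0 -1.4 0 2.7 0 0 0; 0 -1.4 0 2.7 0 0 0"

```text
time_s: 21.68
eef_pos: [568.1, 66.1, 181.4]
ee_rot: [-0.001, 0.708, 0.706, 0.0]
force: [0.6, 3.6, 1.6]
grip_width: -0.003
grip_force: 1.6
```

Emit:
step_arm --commands "0 -0.2 0 0.4 0 0 0; 0 -0.4 0 0.9 0 0.1 0; 0 -0.4 0 0.9 0 0.1 0"

```text
time_s: 21.93
eef_pos: [568.3, 60.8, 172.6]
ee_rot: [-0.037, 0.708, 0.704, 0.037]
force: [0.6, 2.9, 2.5]
grip_width: 0.001
grip_force: 1.8
```

Arm b is in contact and moving, so I follow the same arc mirrored.

Emit:
step_arm --commands "0 -0.2 0 0.45 0 0.1 0; 0 -0.3 0 0.9 0 0.21 0; 0 -0.3 0 0.9 0 0.21 0"

```text
time_s: 22.18
eef_pos: [568.0, 58.0, 162.9]
ee_rot: [-0.11, 0.701, 0.696, 0.11]
force: [0.7, 2.0, 2.3]
grip_width: -0.002
grip_force: 1.8
```

Emit:
step_arm --commands "0 -0.2 0 0.45 0 0.1 0; 0 -0.4 0 0.9 0 0.21 0; 0 -0.4 0 0.9 0 0.21 0"

```text
time_s: 22.43
eef_pos: [567.8, 57.3, 152.5]
ee_rot: [-0.183, 0.685, 0.681, 0.181]
force: [1.0, 0.7, 4.0]
grip_width: -0.002
grip_force: 1.8
```

Emit:
step_arm --commands "0 -0.15 0 0.5 0 0.1 0; 0 -0.2 0 0.95 0 0.21 0; 0 -0.2 0 0.95 0 0.21 0"

```text
time_s: 22.68
eef_pos: [567.7, 60.5, 142.9]
ee_rot: [-0.253, 0.663, 0.658, 0.251]
force: [1.2, -3.5, 3.4]
grip_width: 0.001
grip_force: 2.4
```

Emit:
step_arm --commands "0 -0.4 0 0.35 0 0.05 0; 0 -0.8 0 0.8 0 0.05 0; 0 -1.1 0 1.3 0 0.05 0; 0 -1.1 0 1.3 0 0.05 0"

```text
time_s: 23.02
eef_pos: [567.8, 62.5, 127.0]
ee_rot: [-0.268, 0.656, 0.654, 0.266]
force: [2.0, -3.5, 0.3]
grip_width: -0.0
grip_force: 1.6
```

Emit:
step_arm --commands "0 0 0 0.45 0 0 0; 0 0 0 0.75 0 0 0; 0 0.1 0 1 0 0 0; 0 0.1 0 1 0 0 0"

```text
time_s: 23.35
eef_pos: [568.1, 70.5, 121.2]
ee_rot: [-0.268, 0.655, 0.653, 0.269]
force: [0.4, -2.0, 2.8]
grip_width: 0.001
grip_force: 1.0
```

Emit:
step_arm --commands "0 0.1 0 0.15 0 0 0; 0 0.2 0 0.3 0 0 0; 0 0.3 0 0.4 0 0 0; 0 0.4 0 0.5 0 0 0; 0 0.4 0 0.5 0 0 0"

```text
time_s: 23.77
eef_pos: [568.2, 75.6, 119.6]
ee_rot: [-0.268, 0.656, 0.653, 0.268]
force: [1.7, -6.7, -2.0]
grip_width: -0.0
grip_force: 3.3
```

Emit:
step_arm --commands "0 0.1 0 0.1 0 0 0; 0 0.2 0 0.2 0 0 0; 0 0.2 0 0.2 0 0 0"

```text
time_s: 24.02
eef_pos: [568.2, 77.6, 119.1]
ee_rot: [-0.267, 0.656, 0.653, 0.268]
force: [1.2, -12.6, -4.3]
grip_width: 0.003
grip_force: 5.7
```

Emit:
step_arm --commands "0 0.1 0 0.1 0 0 0; 0 0.15 0 0.15 0 0 0; 0 0.15 0 0.15 0 0 0; 0 0.15 0 0.15 0 0 0"

```text
time_s: 24.35
eef_pos: [568.4, 78.3, 118.9]
ee_rot: [-0.266, 0.657, 0.653, 0.267]
force: [0.2, -21.0, -2.5]
grip_width: 0.004
grip_force: 10.3
```

Emit:
step_arm --commands "0 0.05 0 0.05 0 0 0; 0 0.1 0 0.1 0 0 0; 0 0.1 0 0.1 0 0 0; 0 0.1 0 0.1 0 0 0; 0 0.1 0 0.1 0 0 0"

```text
time_s: 24.77
eef_pos: [568.5, 78.8, 118.8]
ee_rot: [-0.265, 0.657, 0.653, 0.267]
force: [-3.1, -26.4, -1.9]
grip_width: 0.001
grip_force: 13.4
```

Emit:
step_arm --commands "0 0.03 0 0.03 0 0 0; 0 0.03 0 0.03 0 0 0; 0 0.03 0 0.03 0 0 0; 0 0.03 0 0.03 0 0 0; 0 0.03 0 0.03 0 0 0; 0 0.03 0 0.03 0 0 0"

```text
time_s: 25.27
eef_pos: [568.5, 78.9, 118.7]
ee_rot: [-0.265, 0.657, 0.653, 0.267]
force: [-3.1, -28.0, -3.8]
grip_width: -0.001
grip_force: 14.4
```

Emit:
step_arm --commands "0 -0.5 0 -0.5 0 0 0; 0 -1.5 0 -1.5 0 0 0; 0 -3 0 -3 0 0 0; 0 -5 0 -5 0 0 0; 0 -7.5 0 -7.5 0 0 0; 0 -7.5 0 -7.5 0 0 0; 0 -5.5 0 -11 0 0 0; 0 -3 0 -14 0 0 0; 0 -3 0 -16 0 0 0; 0 -3 0 -16 0 0 0; 0 -3 0 -16 0 0 0; 0 -3 0 -16 0 0 0"

```text
time_s: 26.27
eef_pos: [567.3, -50.1, 211.7]
ee_rot: [-0.27, 0.655, 0.653, 0.269]
force: [-0.3, 0.3, 0.0]
grip_width: -0.003
grip_force: 0.0
```

Run:
```python
from h import *
np.set_printoptions(precision=2,suppress=True)
p,r,s=cur();print(p,s['time_s'],s['force'],s['joints'])
a=shot('top','t5.png');b=shot('side','s5.png')
for l in('seat','press_a','coupling'):
  for n in('top','side'): print(n,l,[(np.round(d['xy'],1),round(d['score'],2)) for d in spot_point(n,l)][:3])
print('press down',proj('side',[568.7,128.8-33.9,113.6]),proj('side',[568.7,128.8+33.9,113.6]),proj('top',[568.7,162.7,113.6]),proj('top',[568.7,94.9,113.6]))
c=cv2.resize(b[145:235,205:305],None,fx=6,fy=6,interpolation=cv2.INTER_CUBIC)[:,:,::-1]
d=cv2.resize(a[175:235,205:265],None,fx=3.3,fy=3.3,interpolation=cv2.INTER_CUBIC)[:,:,::-1]
o=np.zeros((540,800,3),np.uint8);o[:540,:600]=c;o[:198,600:798]=d
cv2.imwrite('pics/c5.png',o)
```

```text
[567.27 -50.12 211.69] 26.2667 [-0.26  0.27  0.02] [-0.56  0.59  1.37  0.64  1.65 -0.66]
top seat [(array([235. , 201.9]), 0.65)]
side seat []
top press_a [(array([244.9, 204.4]), 0.46)]
side press_a [(array([252.5, 193.6]), 0.58)]
top coupling [(array([230.6, 206.2]), 0.73)]
side coupling [(array([249.7, 182.2]), 0.36)]
press down [251.51 191.55] [249.44 181.77] [223.18 204.01] [244.87 204.06]
```

View pics/c5.png

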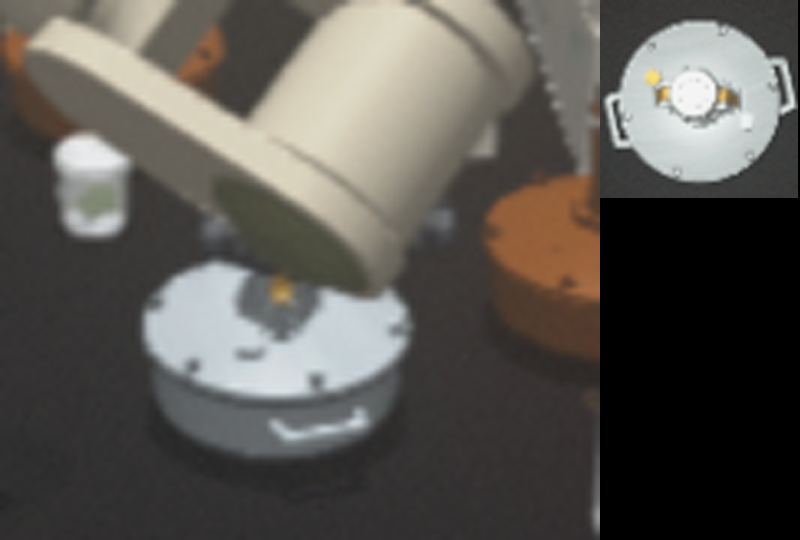

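The top view shows both arms folded against the cap at crop (661,93) and (728,96), which matches the predicted hanging positions. One re-press on arm b will tell the stop from mere resistance.

Emit:
step_arm --commands "0 -0.5 0 2 0 0 0; 0 -2.5 0 5 0 0 0; 0 -4.5 0 8.5 0 0 0; 0 -2 0 11 0 0 0; 0 0 0 13 0 0 0; 0 1.5 0 14.5 0 0 0; 0 2.3 0 15.3 0 0 0; 0 2.5 0 15.5 0 0 0; 0 2.5 0 15.5 0 0 0; 0 2.5 0 15.5 0 0 0"

```text
time_s: 27.5
eef_pos: [568.5, 75.1, 120.6]
ee_rot: [-0.268, 0.655, 0.653, 0.269]
force: [0.1, -1.0, -0.0]
grip_width: -0.001
grip_force: 0.0
```

Emit:
step_arm --commands "0 0.1 0 0.1 0 0 0; 0 0.15 0 0.15 0 0 0; 0 0.15 0 0.15 0 0 0; 0 0.15 0 0.15 0 0 0"

```text
time_s: 27.83
eef_pos: [568.4, 77.4, 120.3]
ee_rot: [-0.268, 0.655, 0.653, 0.269]
force: [0.3, -3.8, -1.1]
grip_width: 0.002
grip_force: 2.0
```

Emit:
step_arm --commands "0 0.1 0 0.1 0 0 0; 0 0.15 0 0.15 0 0 0; 0 0.15 0 0.15 0 0 0; 0 0.15 0 0.15 0 0 0"

```text
time_s: 28.17
eef_pos: [568.6, 78.1, 120.1]
ee_rot: [-0.267, 0.656, 0.653, 0.269]
force: [-1.4, -14.2, -0.9]
grip_width: 0.0
grip_force: 7.2
```

Emit:
step_arm --commands "0 0.1 0 0.1 0 0 0; 0 0.2 0 0.2 0 0 0; 0 0.22 0 0.22 0 0 0; 0 0.22 0 0.22 0 0 0; 0 0.22 0 0.22 0 0 0; 0 0.22 0 0.22 0 0 0"

```text
time_s: 28.67
eef_pos: [568.9, 79.0, 119.9]
ee_rot: [-0.265, 0.657, 0.653, 0.268]
force: [-4.1, -28.1, 0.5]
grip_width: 0.003
grip_force: 14.3
```

The response is linear at about 15 N/mm from first contact and ends in the same place (79 mm at 28 N), so arm b is on its stop. Arm a gave the same, symmetric result. I retreat and hand in.

Emit:
step_arm --commands "0 -0.5 0 -0.5 0 0 0; 0 -1.5 0 -1.5 0 0 0; 0 -3 0 -3 0 0 0; 0 -5 0 -5 0 0 0; 0 -7.5 0 -7.5 0 0 0; 0 -7.5 0 -7.5 0 0 0; 0 -5.5 0 -11 0 0 0; 0 -3 0 -14 0 0 0; 0 -3 0 -16 0 0 0; 0 -3 0 -16 0 0 0; 0 -3 0 -16 0 0 0; 0 -3 0 -16 0 0 0"

```text
time_s: 29.67
eef_pos: [567.3, -50.0, 211.8]
ee_rot: [-0.27, 0.655, 0.653, 0.269]
force: [-0.2, 0.3, -0.3]
grip_width: 0.0
grip_force: 0.0
```

```bash
python3 -c "
from rig import *
s=sense();print(s['time_s'],s['force'],s['eef_pos']);print(finish_job())"
```

```text
29.6667 [-0.2088161   0.26581598 -0.3324567 ] [567.32798541 -49.97347403 211.80514815]
the job is handed in; nothing more can be done
None
```

The cap is home on the stainless vessel's adaptor (about 29 N on the gasket) and both cam arms are down on their stops (about 28 N each); I handed the job in at 29.7 s, and no verdict came back.

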